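# Set the fossil slab on the photo easel

## Robot

A 6-joint arm with a two-finger parallel gripper is mounted at the origin on a cart in front of the work surface, level with it; the furniture and walls round the work are solid. World frame = base frame: x ahead of the robot, y to its left, z up, the work surface at z = 0. Lengths are in mm, angles in rad, forces in N, time in s.
With the tool pointing down it reaches from about 275 to 1000 mm from the base axis. Payload 8.4 kg.
Tool frame: the origin (TCP) lies between the finger pads; the fingertips stand 25 mm ahead of it and the grasp point (between the pads) lies 6 mm ahead of it; z points along the fingers, y is the line along which they close (so a half turn about z gives the same grasp; the last joint's range is limited). The gripper opens to 85 mm and grips with 20 to 120 N. Pads are 22 mm wide; open, the fingers measure 114 mm over their backs; the gripper's body (76 mm by 85 mm) begins 54 mm behind the grasp point. The pads swing forward as they close: fully open they stand 13 mm farther back than shut.
Start: joints at [-1.199, 0.353, 1.633, -0, 1.155, -0.002], TCP at [228.221, -581.845, 256.281] pointing down, gripper open.
Joint ranges: [-2.63, 2.63], [-0.92, 2.1], [0.06, 2.66], [-1.3, 4.44], [0, 2.69], [-3.02, 3.02]. Speed limits (rad/s): [2.22, 2.22, 2.79, 3.14, 3.14, 3.14].

## Interface

Orientations are given as [roll, pitch, yaw] about the fixed x, y, z axes, in that order (R = Rz(yaw) Ry(pitch) Rx(roll)).
In Python, from rig import r, eyes, workorder gives the robot as it stands. The module is installed in compiled form; this text tells all that it offers.
- The arm moves only by the tool step_arm, never from a script. Its argument "moves" is a list of rows, each an object of numbers: "tx", "ty", "tz": the shift along the tool's x, y, z scaled (see below); "ax", "ay", "az": the turn, a rotation vector about the tool's x, y, z scaled (see below). In form: [{"tx": .., "ty": .., "tz": .., "ax": .., "ay": .., "az": ..}, ...]. A call has 1 to 5 rows; each row shifts and turns the commanded pose from where the row before left it, along the tool's axes as they then stand; what a row does not reach is not made up. The controller multiplies each number of a shift by 25 mm and each number of a turn by 90 degrees. A row lasts 1/8 s, in which the tool goes at most 62.5 mm and 10.7 degrees, less where a joint would pass 70% of its speed; a pose out of reach is approached as far as the arm can. A call with a number of a shift or a turn outside -1 to 1 is refused whole. A call with a gripper value outside its range is refused whole. "gripper" is the opening, from 0 (shut) to 1 (fully open), set as the call begins (left out, the last holds). The fingers move at their own pace and stop on an object; "newtons" is the grip in N (left out, the last holds). Time passes only in rows, so rows that do not move let the fingers close. It gives the time, the measured TCP pose, the force, the opening and the grip force at its end, in the units of the state.
- r.sense(): the state, without advancing time (a new reading comes with each control period).
- eyes.grab_frame(name): name is "side" or "top"; returns (picture, depth): 420x560x3 uint8, red, green, blue; 420x560 float32, mm along the optical axis (not along the pixel's ray), 0 where there is no reading.
- eyes.camera_info(name): a dict with "intrinsics" (3x3 intrinsics, pixels), "cam_to_world" (4x4, takes a point from camera to world coordinates). Camera axes: x right, y up, looking along -z (the intrinsics and any distortion apply to the point x, -y, -z); pixel columns grow to the right and rows downward; lengths in mm; the calibration is good to about 2 mm. A picture is of the moment at which its call begins. camera_info takes no time and is no camera call.
- workorder.sign_off(): hands the job in; it is judged then, once.
The state is a dict: "clock": time; "qpos": joint angles; "qvel": joint speeds; "joint_efforts": joint torques, N m; "eef_pos": TCP position; "tcp_rot": TCP orientation; "contact_force": force on the tool from outside, world axes, zero at the start; "wrist_torque": the same for the moment, N m; "opening": opening from 0.0 (shut) to 1.0 (fully open); "grasp_force": force on a finger pad.
Only numpy, scipy, OpenCV 4.12 (cv2) and the standard library are available. Lean on these libraries where they do the work, as an engineer would, in place of code of your own. Each camera call takes 0.05 s, during which the arm holds its last target. There are 200 camera calls.

## Task

Take the stone slab with the coiled fossil from the bench and set it on the photo easel, lengthwise up the slope, fossil outwards, centred on the narrow board, with its back flat against the board and its lower end on the ledge. The board is slippery and nobody has measured where the ledge is clamped, so keep hold of the slab until it rests on the ledge, be gentle, and do not let it drop or slide. Leave the blank slab where it lies.

Things in the scene. Friction and masses are not known exactly. Their poses are not given: they have to be found in the camera images.
- fossil_slab: the larger of two loose grey stone slabs, 100 x 56 x 14 mm (x, y, z), about 0.2 kg, lying flat; a dark coiled shell stands up to 3 mm proud in the middle of its upper face. Origin: centre of the underside (the back); x along the 100 mm length, z out of the fossil face. Either end may be the lower one. Grip it across the 56 mm width.
- blank_slab: the smaller slab, 70 x 48 x 14 mm, no fossil, lying flat; stays where it is. Origin: centre of the underside, x along the 70 mm length.
- easel: metal photo easel, fixed, with the board and ledge it carries. Origin: under its foot on the bench; the 12 mm thick foot reaches 75 mm to its +x, 55 mm to -x, 45 mm to either side. The board slopes up towards +x, its face looks up and to -x, its lower edge is about 40 mm up. The board is only 34 mm wide: fingers can pass on both sides of it.
- board_face (a point): middle of the lower edge of the board's slippery face (34 x 170 mm). x: up the slope (30 to 42 degrees) along the midline, y across, z out of the face. A ledge, 52 mm wide, 8 mm thick, stands 20 mm out of the face; its upper side, where a slab rests, is clamped 18 to 63 mm up the slope from here: not reported, feel for it or look. It gives way above 60 N.
- lamp_foot (a point): foot of the arm lamp at the front right corner of the bench, on the bench top; its jointed metal arm rises from here, leaning outwards, away from the bench, to a shade above 0.4 m. It stands between the robot's rest pose and the work: swing past it with the arm drawn in, or well inside it.

How it is judged (in metres and radians):
On the way, in this order (a step that is already met when the one before it is completed fails the run):
1. the fossil slab is lifted clear of the bench in the fingers (height (world z) of fossil_slab above 0.04 m and contact force between fossil_slab and the fingers above 0.5 N and contact force between fossil_slab and easel below 0.1 N), for 0.1 s.
2. while still held, the slab touches the easel, sloped like the board and over it (contact force between fossil_slab and the fingers above 0.5 N and contact force between fossil_slab and easel above 0.2 N and angle between the z axis of fossil_slab and the z axis of board_face, either way round below 0.2 rad and z of fossil_slab in the frame of board_face below 0.015 m), for 0.05 s.
At the end, for the whole second after the job is handed in: fossil slab released and still on the easel, fossil outwards: back flat on the board (3 mm, 0.06 rad), lengthwise (0.12 rad), its middle within 10 mm of the midline and 60 to 120 mm up the board, lower end on the ledge; blank slab moved under 15 mm (angle between the z axis of fossil_slab and the z axis of board_face, either way round below 0.06 rad and angle between fossil_slab's own z axis and vertical below 1.2 rad and angle between the x axis of fossil_slab and the x axis of board_face, either way round below 0.12 rad and y of fossil_slab in the frame of board_face between -0.01 and 0.01 m and z of fossil_slab in the frame of board_face between -0.003 and 0.003 m and x of fossil_slab in the frame of board_face between 0.06 and 0.12 m and linear speed of fossil_slab below 0.01 m/s and distance of blank_slab from where it was at the start of the episode below 0.015 m); the robot touches nothing.
It fails at once if the slab drops or slides free (faster than 0.3 m/s out of the fingers) (linear speed of fossil_slab above 0.3 m/s and contact force between fossil_slab and the fingers below 0.1 N).
It fails at once if the slab is pressed on the easel with more than 40 N (contact force between fossil_slab and easel above 40 N).
It fails at once if the blank slab is shoved 15 mm or more (distance of blank_slab from where it was at the start of the episode above 0.015 m).
It also fails if it takes over 53 s, if anything falls off the work surface, if the arm or the gripper's body presses on something with over 40 N, if the wrist force passes 120 N, or if a joint passes its speed limit or range.

## Working session

There is one attempt and no reset: what is moved stays moved. The work goes in short steps, Python scripts to look and compute and a tool call to move; the robot and the scene stay as the last step left them, time stands still between calls to the robot, and variables do not carry over. Pictures are saved under pics/ and viewed, at most 10 in all, crops included, and the job is handed in when it is done.

Besides the shell and the picture viewer there is one more tool, called after "Emit:" as name([rows], argument=value, ...), one row to a line, values as JSON. step_arm: Moves the arm, as the interface text tells. Its arguments: {"type":"object","properties":{"moves":{"type":"array","items":{"type":"object","properties":{"tx":{"type":"number"},"ty":{"type":"number"},"tz":{"type":"number"},"ax":{"type":"number"},"ay":{"type":"number"},"az":{"type":"number"}}}},"gripper":{"type":"number"},"newtons":{"type":"number"}},"required":["moves"]}

```bash
mkdir -p pics
cat > h.py <<'E'
import numpy as np, cv2
from rig import r, eyes, workorder
from scipy.spatial.transform import Rotation as R
def snap(n,tag):
    p,d=eyes.grab_frame(n); np.savez('%s.npz'%tag,p=p,d=d); cv2.imwrite('pics/%s.png'%tag,p[:,:,::-1]); return p,d
def cloud(n,d):
    i=eyes.camera_info(n); K=np.array(i['intrinsics']);T=np.array(i['cam_to_world'])
    v,u=np.mgrid[:d.shape[0],:d.shape[1]]
    x=(u-K[0,2])/K[0,0]*d; y=-(v-K[1,2])/K[1,1]*d
    P=np.stack([x,y,-d],-1)@T[:3,:3].T+T[:3,3]; P[d==0]=np.nan; return P
E
python3 - <<'E'
from h import *
for n in('top','side'):
    p,d=snap(n,n+'0'); i=eyes.camera_info(n); print(n,i); 
print(r.sense())
E
```

```text
top {'intrinsics': array([[529.87703367,   0.        , 282.92574508],
       [  0.        , 529.87703367, 200.99532135],
       [  0.        ,   0.        ,   1.        ]]), 'cam_to_world': array([[ 4.33777846e-04,  9.84558099e-01, -1.75057597e-01,
         3.67715261e+02],
       [-9.99982740e-01,  1.45280118e-03,  5.69296518e-03,
        -9.62268981e+01],
       [ 5.85937886e-03,  1.75052106e-01,  9.84541735e-01,
         1.04273829e+03],
       [ 0.00000000e+00,  0.00000000e+00,  0.00000000e+00,
         1.00000000e+00]])}
side {'intrinsics': array([[428.40921486,   0.        , 273.68137027],
       [  0.        , 428.40921486, 204.1159892 ],
       [  0.        ,   0.        ,   1.        ]]), 'cam_to_world': array([[-9.46234876e-01,  1.79230269e-01, -2.69288082e-01,
         2.94479673e+02],
       [-3.23455968e-01, -5.14010889e-01,  7.94461480e-01,
         5.74971117e+02],
       [ 3.97453802e-03,  8.38849996e-01,  5.44348130e-01,
         5.21765832e+02],
       [ 0.00000000e+00,  0.00000000e+00,  0.00000000e+00,
         1.00000000e+00]])}
{'clock': 0.1, 'qpos': array([-1.19939519e+00,  3.53594330e-01,  1.63406992e+00,  2.02563944e-05,
        1.15517655e+00, -2.41642712e-03]), 'qvel': array([-0.00048979, -0.00099223, -0.00220159,  0.00116306,  0.00103368,
       -0.00164431]), 'joint_efforts': array([ 1.11545601e-04, -6.06359696e+01, -3.42820323e+01,  1.13792091e-04,
        4.05119863e-03,  6.61120293e-05]), 'eef_pos': array([ 228.08499406, -581.47085814,  255.62273598]), 'tcp_rot': array([-3.14034456e+00, -2.15376600e-05,  3.73809363e-01]), 'contact_force': array([ 0.10122252, -0.84914792,  0.89172406]), 'wrist_torque': array([-0.00524262, -0.01518635,  0.05274284]), 'grasp_force': 0.0, 'opening': 1.003000732259765}
```

View pics/top0.png

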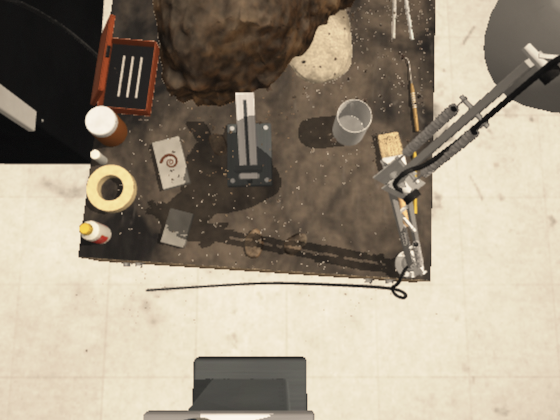

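View pics/side0.png

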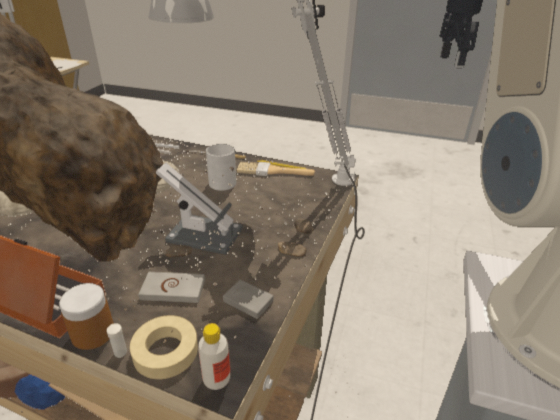

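The top view shows the fossil slab at about (171,162), the blank slab at (177,229), the easel board from (246,95) to (248,180), and the lamp foot at (408,262). The side view shows the fossil slab at (172,287), the board from (165,170) to (230,225), and the rock behind it.

Run:
```python
from h import *
t=np.load('top0.npz'); P=cloud('top',t['d']); p=t['p']
s=np.load('side0.npz'); Q=cloud('side',s['d'])
np.set_printoptions(precision=1,suppress=True)
def near(a,c,r): return a[np.linalg.norm(a[...,:2]-c,axis=-1)<r]
for nm,(u,v) in dict(fossil=(171,162),blank=(177,229),easel=(248,150),lamp=(408,262)).items(): print(nm,P[v,u])
for nm,A in(('top',P),('side',Q)):
  for o,(u,v) in dict(fossil=(171,162),blank=(177,229)).items():
    c=P[v,u,:2]; m=(np.linalg.norm(A[...,:2]-c,axis=-1)<75)&(A[...,2]>8)&(A[...,2]<20)
    n,l,st,_=cv2.connectedComponentsWithStats(m.astype(np.uint8)); 
    k=1+np.argmax(st[1:,4]); X=A[l==k]
    print(nm,o,len(X),'z',np.median(X[:,2]),cv2.minAreaRect(X[:,:2].astype(np.float32)))
# easel board plane: fit
for nm,A in(('top',P),('side',Q)):
  e=P[150,248]
  m=(np.abs(A[...,1]-e[1])<40)&(A[...,0]>e[0]-110)&(A[...,0]<e[0]+140)&(A[...,2]>30)&(A[...,2]<180)
  X=A[m]; best=None; rng=np.random.default_rng(0)
  for _ in range(1500):
    a=X[rng.choice(len(X),3,False)]; n=np.cross(a[1]-a[0],a[2]-a[0]); 
    if np.linalg.norm(n)<50: continue
    n/=np.linalg.norm(n); n*=np.sign(n[2]); sl=np.degrees(np.arccos(n[2]))
    if not 25<sl<47 or n[0]>0: continue
    k=np.abs((X-a[0])@n)<2.5
    if best is None or k.sum()>best.sum(): best=k
  B=X[best]; c=B.mean(0); n=np.linalg.svd(B-c)[2][2]; n*=np.sign(n[2])
  print(nm,'board',len(B),'n',n*1000,'slope',np.degrees(np.arccos(n[2])),'c',c, 'az',np.degrees(np.arctan2(-n[1],-n[0])))
  ux=np.array([-n[0],-n[1],0]);ux/=np.linalg.norm(ux); ux=ux*n[2]+np.array([0,0,1])*np.hypot(n[0],n[1]); uy=np.cross(n,ux)
  D=A-c; k=(np.abs(D@n)<3)&m
  a=D[k]@ux; b=D[k]@uy; print(' x range',a.min(),a.max(),'y',b.min(),b.max(), cv2.minAreaRect(np.c_[a,b].astype(np.float32)))
  k=m&(D@n>4)&(D@n<40); print(' proud',k.sum(), np.c_[D[k]@ux,D[k]@uy,D[k]@n][::max(1,k.sum()//25)])
# rock height near
for x in range(500,760,30): 
  k=(np.abs(P[...,0]-x)<15)&(np.abs(P[...,1]-e[1])<90); print(x,np.nanmax(P[k][:,2]) if k.any() else None,end='; ')
cr=cv2.resize(p[80:200,200:300,::-1],None,fx=5,fy=5,interpolation=cv2.INTER_CUBIC)
cr2=cv2.resize(s['p'][140:260,140:260,::-1],None,fx=5,fy=5,interpolation=cv2.INTER_CUBIC)
cr=cv2.resize(cr,(500,600)); cv2.imwrite('pics/crop.png',cv2.resize(np.hstack([cr,cr2]),(800,436)))
```

```text
fossil [629.7 121.5  12.5]
blank [494.8 104.4  14.3]
easel [636.6 -36.1  77.9]
lamp [ 426.6 -326.6   87.1]
top fossil 1348 z 14.144899460422948 ((630.54052734375, 123.17538452148438), (101.20401763916016, 56.40110397338867), 15.476863861083984)
top blank 872 z 14.07139701607889 ((498.9779052734375, 106.24796295166016), (48.367679595947266, 70.40596008300781), 76.13081359863281)
side fossil 1473 z 13.107768342792042 ((628.77685546875, 124.55107116699219), (100.42132568359375, 58.637969970703125), 15.492685317993164)
side blank 981 z 13.052662494992774 ((496.73297119140625, 107.9976577758789), (49.68919372558594, 70.1201171875), 76.35347747802734)
top board 1389 n [-616.5  -19.2  787.1] slope 38.080507742429205 c [671.7 -31.1 103.9] az 1.780585222371629
 x range -107.51064827045325 126.58172071131455 y -25.20678885291257 32.295084250404926 ((9.167510986328125, 3.6700191497802734), (233.29713439941406, 49.51237869262695), 2.8124189376831055)
 proud 225 [[  64.5  -16.7    4.3]
 [ -12.4    5.5    4.2]
 [ -72.6  -12.1    6.4]
 [ -73.5   20.2    6.9]
 [ -73.4    3.1    8.2]
 [ -74.   -14.  
[... 833 characters left out ...]
 18.9]
 [-66.8 -26.5   9.2]
 [-73.7 -25.2  18.9]
 [-73.4 -21.7  18.4]
 [-74.5 -17.5  20.1]
 [-72.7 -11.1  20.6]
 [-71.1  -7.8  18.3]
 [-67.9  -0.2  18.2]
 [-75.1  -6.5  20.9]
 [-73.4  -1.7  20. ]
 [-71.5   5.7  21.5]
 [-69.9  10.3  20.5]
 [-69.6  13.4  19.8]
 [-98.7 -28.3  14.2]
 [-72.2  13.9  20.1]
 [-68.2  13.1  10.7]
 [-74.7  16.1  21.9]
 [-73.2  18.6  19. ]
 [-70.4  19.3  12.7]
 [-69.1  19.    7.1]
 [-75.7  19.3  15.9]
 [-74.3  20.   11.3]
 [-74.3  20.3   7.9]
 [-75.6  20.3   6. ]]
500 58.1122998798254; 530 60.77584909803534; 560 59.65819285308703; 590 77.40339795383215; 620 78.61024361340355; 650 101.88839753760624; 680 125.56925593095934; 710 158.93197342558778; 740 190.90628541795195;
```

View pics/crop.png

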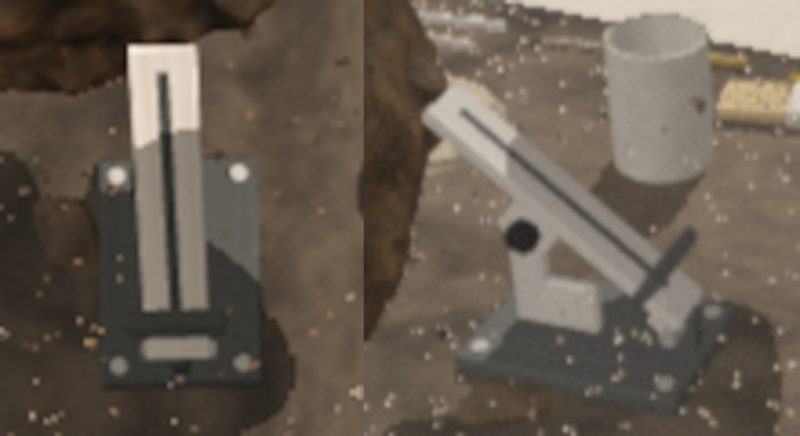

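The crop shows the ledge as a dark bar across the board at crop rows ~325 (top view) and about (660,270) in the side view. Next I'll refine the board midline and ledge, and check the lamp clearance.

Run:
```python
from h import *
np.set_printoptions(precision=2,suppress=True)
c0=np.array([671.7,-31.1,103.9]); sl=np.radians(38.2)
for nm in('top','side'):
  A=cloud(nm,np.load(nm+'0.npz')['d']).reshape(-1,3); yaw=0.
  c=c0.copy()
  for it in range(6):
    ux=np.array([np.cos(yaw)*np.cos(sl),np.sin(yaw)*np.cos(sl),np.sin(sl)]); uy=np.array([-np.sin(yaw),np.cos(yaw),0]); n=np.cross(ux,uy)
    D=A-c; a,b,h=D@ux,D@uy,D@n
    k=(a>-62)&(a<85)&(abs(b)<26)&(abs(h)<6)
    f=np.linalg.lstsq(np.c_[a[k],np.ones(k.sum())],h[k],rcond=None)[0]
    k&=abs(h-np.c_[a,np.ones(len(a))]@f)<3
    E=[]
    for x in range(-60,85,8):
      q=k&(a>=x)&(a<x+8)
      if q.sum()>10: E.append((x+4,b[q].min(),b[q].max()))
    E=np.array(E); mid=(E[:,1]+E[:,2])/2; g=np.polyfit(E[:,0],mid,1)
    sl+=f[0]; c=c+n*f[1]+uy*g[1]; yaw+=g[0]/np.cos(sl)
  led=(abs(b)<18)&(h>5)&(h<17)&(a>-95)&(a<-50)
  lt=(abs(b)<20)&(h>17)&(h<24)&(a>-95)&(a<-50)
  top=(abs(b)<12)&(abs(h)<4)&(a>60)&(a<130); low=(abs(b)<12)&(abs(h)<4)&(a<-76)&(a>-160)
  print(nm,'slope',np.degrees(sl),'yaw',np.degrees(yaw),'c',c,'width',np.median(E[:,2]-E[:,1]),'ledge face a',np.percentile(a[led],[10,50,90]) if led.any() else 0,'lip',np.percentile(a[lt],[2,50,98]),'top',np.sort(a[top])[-5:],'low',np.percentile(a[low],[0,5,50,95]) if low.any() else 0)
  L=A[(A[:,1]<-180)&(A[:,2]>60)&(A[:,0]<560)&(A[:,0]>150)&(A[:,1]>-500)]
  for z in range(60,560,60):
    q=L[abs(L[:,2]-z-30)<30]
    if len(q): print('lamp',z,q.min(0),q.max(0),len(q))
```

```text
top slope 38.356704971967424 yaw 1.4343701135954385 c [671.67 -32.43 103.94] width 32.605762348276286 ledge face a [-74.24 -73.19 -72.24] lip [-80.58 -75.77 -71.9 ] top [128.78 128.83 129.15 129.29 129.67] low [-159.94 -108.06  -97.12  -90.02]
lamp 60 [ 409.81 -359.51   60.54] [ 459.85 -313.38  119.51] 169
lamp 120 [ 427.95 -340.28  120.06] [ 473.3  -294.62  180.  ] 230
lamp 180 [ 441.96 -323.1   180.04] [ 481.94 -275.63  239.86] 227
lamp 240 [ 461.09 -300.61  240.04] [ 495.82 -258.01  299.93] 320
lamp 300 [ 479.39 -286.53  300.08] [ 528.6  -238.93  359.75] 206
lamp 360 [ 480.12 -285.43  360.15] [ 536.51 -209.23  419.99] 1128
lamp 420 [ 497.31 -286.86  420.01] [ 556.   -227.84  479.92] 1276
lamp 480 [ 519.63 -309.09  480.01] [ 559.99 -258.65  539.81] 1401
lamp 540 [ 541.82 -322.65  540.11] [ 559.96 -281.94  599.89] 836
side slope 38.466848989898104 yaw 1.808067683484663 c [671.98 -30.31 103.55] width 34.192561832088714 ledge face a [-75.   -74.89 -74.86] lip [-82.38 -78.54 -74.95] top [128.71 128.73 128.97 129.69 129.77] low [-110.97 -108.5   -96.48  -86.2 ]
lamp 60 [ 409.92 -358.4    60.04] [ 463.66 -308.19  119.85] 358
lamp 120 [ 427.18 -338.14  120.07] [ 476.63 -289.72  179.83] 446
lamp 180 [ 442.16 -319.6   180.26] [ 488.5  -271.88  239.61] 311
lamp 240 [ 461.36 -300.14  240.16] [ 500.74 -255.36  299.85] 279
lamp 300 [ 479.31 -275.5   300.09] [ 526.03 -237.56  359.9 ] 300
lamp 360 [ 479.76 -272.12  360.05] [ 533.55 -207.58  413.8 ] 651
```

Emit:
step_arm([
  {"tx": -0.36,"ty": -0.93,"tz": 0,"az": 0.066},
  {"tx": 0.27,"ty": -0.96},
  {"tx": 0.27,"ty": -0.96},
  {"tx": 0.27,"ty": -0.96},
  {"tx": 0.27,"ty": -0.96},
], gripper=1, newtons=40)

```text
schema error: expected keys tx, ty, tz, ax, ay, az
```

Emit:
step_arm([
  {"tx": 0.36,"ty": -0.93,"tz": 0,"ax": 0,"ay": 0,"az": 0.066},
  {"tx": 0.27,"ty": -0.96,"tz": 0,"ax": 0,"ay": 0,"az": 0},
  {"tx": 0.27,"ty": -0.96,"tz": 0,"ax": 0,"ay": 0,"az": 0},
  {"tx": 0.27,"ty": -0.96,"tz": 0,"ax": 0,"ay": 0,"az": 0},
  {"tx": 0.27,"ty": -0.96,"tz": 0,"ax": 0,"ay": 0,"az": 0},
], gripper=1, newtons=40)

```text
clock: 0.72
eef_pos: [228.4, -456.2, 256.0]
tcp_rot: [-3.141, 0.0, 0.27]
contact_force: [0.0, -0.6, -0.4]
opening: 1.0
grasp_force: 0.0
```

Emit:
step_arm([
  {"tx": 0.27,"ty": -0.96,"tz": 0,"ax": 0,"ay": 0,"az": 0},
  {"tx": 0.27,"ty": -0.96,"tz": 0,"ax": 0,"ay": 0,"az": 0},
  {"tx": 0.27,"ty": -0.96,"tz": 0,"ax": 0,"ay": 0,"az": 0},
  {"tx": 0.27,"ty": -0.96,"tz": 0,"ax": 0,"ay": 0,"az": 0},
  {"tx": 0.27,"ty": -0.96,"tz": 0,"ax": 0,"ay": 0,"az": 0},
])

```text
clock: 1.35
eef_pos: [228.9, -331.4, 256.1]
tcp_rot: [-3.141, 0.0, 0.27]
contact_force: [1.1, 0.0, 0.6]
opening: 1.001
grasp_force: 0.0
```

Emit:
step_arm([
  {"tx": 0.27,"ty": -0.96,"tz": 0,"ax": 0,"ay": 0,"az": 0},
  {"tx": 0.27,"ty": -0.96,"tz": 0,"ax": 0,"ay": 0,"az": 0},
  {"tx": 0.27,"ty": -0.96,"tz": 0,"ax": 0,"ay": 0,"az": 0},
  {"tx": 0.27,"ty": -0.96,"tz": 0,"ax": 0,"ay": 0,"az": 0},
  {"tx": 0.27,"ty": -0.96,"tz": 0,"ax": 0,"ay": 0,"az": 0},
])

```text
clock: 1.98
eef_pos: [229.3, -206.5, 256.2]
tcp_rot: [3.142, -0.0, 0.27]
contact_force: [0.1, 0.3, -0.8]
opening: 1.005
grasp_force: 0.0
```

Emit:
step_arm([
  {"tx": 1,"ty": -0.57,"tz": 0,"ax": 0,"ay": 0,"az": 0},
  {"tx": 1,"ty": -0.57,"tz": 0,"ax": 0,"ay": 0,"az": 0},
  {"tx": 1,"ty": -0.57,"tz": 0,"ax": 0,"ay": 0,"az": 0},
  {"tx": 1,"ty": -0.57,"tz": 0,"ax": 0,"ay": 0,"az": 0},
  {"tx": 1,"ty": -0.57,"tz": 0,"ax": 0,"ay": 0,"az": 0},
])

```text
clock: 2.6
eef_pos: [331.2, -104.5, 256.3]
tcp_rot: [3.141, -0.0, 0.271]
contact_force: [-0.2, -0.7, 0.4]
opening: 0.997
grasp_force: 0.0
```

Emit:
step_arm([
  {"tx": 1,"ty": -0.57,"tz": 0,"ax": 0,"ay": 0,"az": 0},
  {"tx": 1,"ty": -0.57,"tz": 0,"ax": 0,"ay": 0,"az": 0},
  {"tx": 1,"ty": -0.57,"tz": 0,"ax": 0,"ay": 0,"az": 0},
  {"tx": 1,"ty": -0.57,"tz": 0,"ax": 0,"ay": 0,"az": 0},
  {"tx": 1,"ty": -0.57,"tz": 0,"ax": 0,"ay": 0,"az": 0},
])

```text
clock: 3.22
eef_pos: [432.5, -2.5, 256.3]
tcp_rot: [3.142, -0.0, 0.271]
contact_force: [0.0, -1.0, 0.4]
opening: 1.003
grasp_force: 0.0
```

Emit:
step_arm([
  {"tx": 1,"ty": -0.57,"tz": 0,"ax": 0,"ay": 0,"az": 0},
  {"tx": 1,"ty": -0.57,"tz": 0,"ax": 0,"ay": 0,"az": 0},
  {"tx": 1,"ty": -0.57,"tz": 0,"ax": 0,"ay": 0,"az": 0},
  {"tx": 1,"ty": -0.57,"tz": 0,"ax": 0,"ay": 0,"az": 0},
  {"tx": 1,"ty": -0.57,"tz": 0,"ax": 0,"ay": 0,"az": 0},
])

```text
clock: 3.85
eef_pos: [533.8, 99.5, 256.3]
tcp_rot: [3.142, 0.0, 0.27]
contact_force: [0.7, -0.4, 0.9]
opening: 0.999
grasp_force: 0.0
```

Emit:
step_arm([
  {"tx": 0.79,"ty": 0.02,"tz": 1,"ax": 0,"ay": 0,"az": 0},
  {"tx": 0.79,"ty": 0.02,"tz": 1,"ax": 0,"ay": 0,"az": 0},
  {"tx": 0.79,"ty": 0.02,"tz": 1,"ax": 0,"ay": 0,"az": 0},
  {"tx": 0.79,"ty": 0.02,"tz": 1,"ax": 0,"ay": 0,"az": 0},
  {"tx": 0.79,"ty": 0.02,"tz": 1,"ax": 0,"ay": 0,"az": 0},
])

```text
clock: 4.47
eef_pos: [629.7, 123.0, 130.5]
tcp_rot: [-3.142, 0.0, 0.27]
contact_force: [0.5, 0.3, 0.7]
opening: 0.997
grasp_force: 0.0
```

Emit:
step_arm([
  {"tx": 0,"ty": 0,"tz": 1,"ax": 0,"ay": 0,"az": 0},
  {"tx": 0,"ty": 0,"tz": 1,"ax": 0,"ay": 0,"az": 0},
  {"tx": 0,"ty": 0,"tz": 0.8,"ax": 0,"ay": 0,"az": 0},
  {"tx": 0,"ty": 0,"tz": 0.4,"ax": 0,"ay": 0,"az": 0},
  {"tx": 0,"ty": 0,"tz": 0,"ax": 0,"ay": 0,"az": 0},
])

```text
clock: 5.1
eef_pos: [629.4, 122.2, 50.9]
tcp_rot: [-3.141, 0.001, 0.27]
contact_force: [-0.5, -0.1, -0.3]
opening: 1.0
grasp_force: 0.0
```

Run:
```python
from h import *
p,d=snap('side','s1'); P=cloud('side',d)
S=r.sense(); print(S['eef_pos'],S['qpos'])
# gripper finger pixels: points near tool between z 5..90 above slab region
c=S['eef_pos']; ys=np.array([-np.sin(.27),np.cos(.27)])
D=P[...,:2]-c[:2]; b=D@ys; a=D@np.array([np.cos(.27),np.sin(.27)])
for lo,hi in((30,75),(-75,-30)):
  k=(b>lo)&(b<hi)&(abs(a)<18)&(P[...,2]>4); z=P[k][:,2]; print(k.sum(),np.sort(z)[:40:4],np.percentile(b[k],[2,98]) if k.any() else 0)
cv2.imwrite('pics/s1c.png',cv2.resize(p[180:330,90:290,::-1],None,fx=4,fy=4,interpolation=cv2.INTER_CUBIC))
```

```text
[629.85889397 122.25308547  51.57728425] [1.89371374e-01 6.18333315e-01 1.72737747e+00 8.49289639e-06
 7.95696848e-01 1.49003117e+00]
7273 [ 4.07128557  4.77046943  5.82031559  6.83503595  8.40594444 10.03977449
 10.67433723 11.97466752 12.67771032 14.08753819] [32.278017   72.02756112]
268 [37.46345838 39.14274778 40.42869396 41.53421293 42.19546201 43.02669944
 43.88190705 44.56713541 44.82048268 45.76241012] [-68.89947239 -33.19059579]
```

View pics/s1c.png

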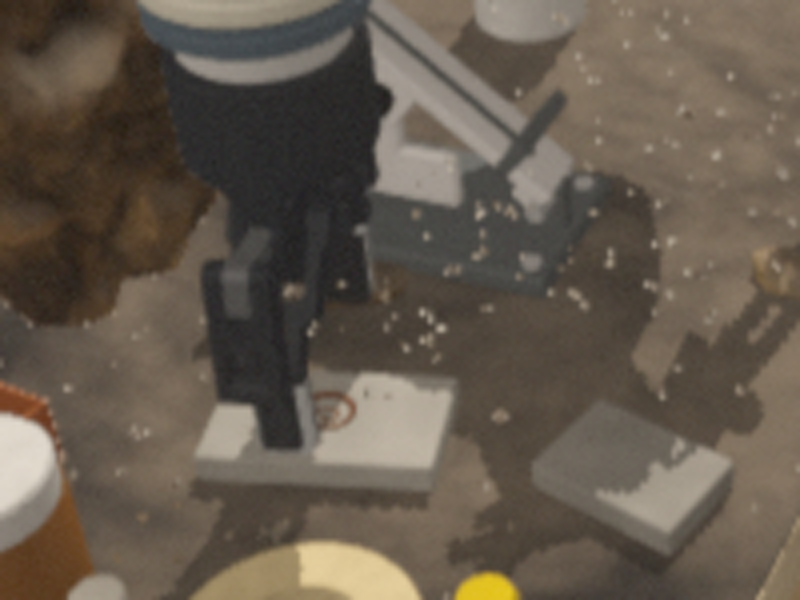

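The crop shows the near fingertip at about (285,448), straddling the slab near its middle. I'll measure how high the tip is.

Run:
```python
from h import *
np.set_printoptions(precision=1,suppress=True)
P=cloud('side',np.load('s1.npz')['d'])
for v in range(284,295): print(v,P[v,160],P[v,163])
```

```text
284 [610.8 176.9  65.8] [608.4 173.   63.1]
285 [612.6 175.   61.5] [609.1 172.5  60.3]
286 [611.4 177.1  61.7] [608.2 174.1  60. ]
287 [612.2 176.5  58.8] [608.6 174.1  57.8]
288 [613.7 175.1  55. ] [607.8 175.5  57.3]
289 [614.1 174.9  52.6] [608.2 175.4  55. ]
290 [614.1 175.4  50.9] [608.4 175.6  53. ]
291 [613.5 176.6  50.2] [609.  175.3  50.4]
292 [614.9 175.4  46.5] [610.5 173.9  46.5]
293 [618.5 171.3  39.3] [614.3 169.4  38.9]
294 [634.3 152.1  14. ] [630.1 149.9  13.3]
```

Emit:
step_arm([
  {"tx": 0.02,"ty": -0.06,"tz": 0.5,"ax": 0,"ay": 0,"az": 0},
  {"tx": 0,"ty": 0,"tz": 0.4,"ax": 0,"ay": 0,"az": 0},
  {"tx": 0,"ty": 0,"tz": 0.28,"ax": 0,"ay": 0,"az": 0},
  {"tx": 0,"ty": 0,"tz": 0,"ax": 0,"ay": 0,"az": 0},
])

```text
clock: 5.65
eef_pos: [629.3, 123.6, 20.9]
tcp_rot: [-3.142, 0.001, 0.27]
contact_force: [-0.4, 0.7, 0.3]
opening: 1.001
grasp_force: 0.0
```

Emit:
step_arm([
  {"tx": 0,"ty": 0,"tz": 0,"ax": 0,"ay": 0,"az": 0},
  {"tx": 0,"ty": 0,"tz": 0,"ax": 0,"ay": 0,"az": 0},
  {"tx": 0,"ty": 0,"tz": 0,"ax": 0,"ay": 0,"az": 0},
  {"tx": 0,"ty": 0,"tz": 0,"ax": 0,"ay": 0,"az": 0},
], gripper=0.4, newtons=50)

```text
clock: 6.15
eef_pos: [630.2, 123.8, 22.4]
tcp_rot: [3.142, -0.001, 0.27]
contact_force: [-1.1, -0.9, 6.0]
opening: 0.64
grasp_force: 53.9
```

Emit:
step_arm([
  {"tx": 0,"ty": 0,"tz": -0.2,"ax": 0,"ay": 0,"az": 0},
  {"tx": 0,"ty": 0,"tz": -0.4,"ax": 0,"ay": 0,"az": 0},
  {"tx": 0,"ty": 0,"tz": -0.8,"ax": 0,"ay": 0,"az": 0},
  {"tx": 0,"ty": 0,"tz": -1,"ax": 0,"ay": 0,"az": 0},
  {"tx": 0,"ty": 0,"tz": -1,"ax": 0,"ay": 0,"az": 0},
])

```text
clock: 6.78
eef_pos: [630.0, 123.8, 108.9]
tcp_rot: [3.142, -0.001, 0.27]
contact_force: [-0.0, 0.8, -2.2]
opening: 0.637
grasp_force: 53.3
```

Emit:
step_arm([
  {"tx": 0,"ty": 0,"tz": -1,"ax": 0,"ay": 0,"az": 0},
  {"tx": 0,"ty": 0,"tz": -1,"ax": 0,"ay": 0,"az": 0},
  {"tx": 0,"ty": 0,"tz": -1,"ax": 0,"ay": 0,"az": 0},
  {"tx": 0,"ty": 0,"tz": -0.5,"ax": 0,"ay": 0,"az": 0},
  {"tx": 0,"ty": 0,"tz": 0,"ax": 0,"ay": 0,"az": 0},
])

```text
clock: 7.4
eef_pos: [630.3, 123.8, 195.6]
tcp_rot: [3.141, -0.002, 0.27]
contact_force: [0.2, 0.3, -2.1]
opening: 0.642
grasp_force: 53.4
```

Run:
```python
from h import *
p,d=snap('side','s2'); p2,d2=snap('top','t2')
S=r.sense(); print(S)
a=cv2.resize(p[100:300,80:280,::-1],(400,400)); b=cv2.resize(p2[60:260,100:300,::-1],(400,400))
cv2.imwrite('pics/m2.png',np.hstack([a,b]))
```

```text
{'clock': 7.5, 'qpos': array([1.91615701e-01, 4.39846064e-01, 1.65152519e+00, 8.06274223e-06,
       1.05111146e+00, 1.49229019e+00]), 'qvel': array([-0.00037732,  0.01363067,  0.00649069, -0.00096062,  0.0002593 ,
        0.00264204]), 'joint_efforts': array([ 9.02243460e-05, -6.71185970e+01, -3.36093414e+01,  1.13647932e-04,
       -1.22960197e-02, -1.77966420e-06]), 'eef_pos': array([629.31538071, 123.61478354, 193.7216522 ]), 'tcp_rot': array([-3.14151588e+00,  8.86772020e-04,  2.70117860e-01]), 'contact_force': array([ 0.13936208, -0.11289393, -1.47584101]), 'wrist_torque': array([ 0.00813331, -0.01714341,  0.0338238 ]), 'grasp_force': 53.36975276470184, 'opening': 0.6391575347781593}
```

View pics/m2.png

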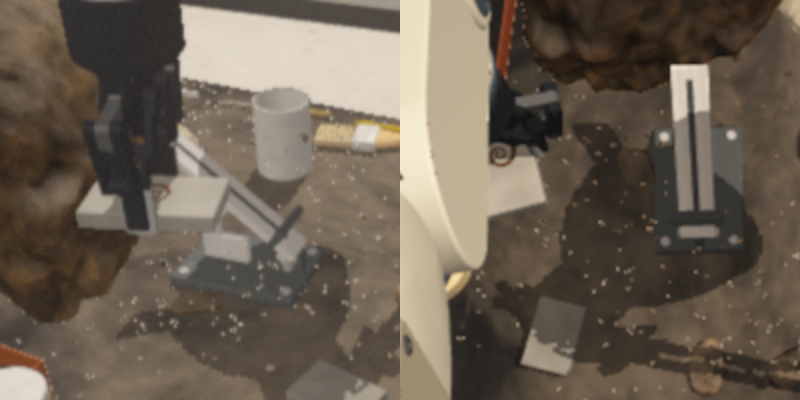

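The slab is held level, with the fossil up at about (160,190) in the left crop. Next I'll work out the rotation and the approach.

```bash
cat > plan.py <<'E'
from h import *
np.set_printoptions(precision=3,suppress=True)
sl,yaw=np.radians(38.4),np.radians(1.6); c=np.array([671.8,-31.4,103.8])
ux=np.array([np.cos(yaw)*np.cos(sl),np.sin(yaw)*np.cos(sl),np.sin(sl)]); uy=np.array([-np.sin(yaw),np.cos(yaw),0]); n=np.cross(ux,uy)
T=R.from_matrix(np.c_[ux,-uy,-n]); B=T.as_matrix()
def state():
    S=r.sense(); return S,S['eef_pos'],R.from_euler('xyz',S['tcp_rot'])
def report(a,h):
    S,p,q=state(); rv=(q.inv()*T).as_rotvec()
    print('rotvec left/90deg (tool)',rv/(np.pi/2)); g=c+ux*a+n*h
    print('shift left in board-tool axes /25',B.T@(g-p)/25,'in tool',q.as_matrix().T@(g-p)/25)
    D=p-c; print('now a,b,h',D@ux,D@uy,D@n,'F board(ux,uy,n)',S['contact_force']@np.c_[ux,uy,n],'open',S['opening'],S['grasp_force'],'q',S['qpos'])
E
python3 -c "
from plan import *
report(-3,110)"
```

```text
rotvec left/90deg (tool) [-0.052  0.425  0.148]
shift left in board-tool axes /25 [-1.159  6.246 -0.634] in tool [-2.761  5.751  0.225]
now a,b,h 25.96473203554204 156.14058579438222 94.16145540328625 F board(ux,uy,n) [-0.81  -0.117 -1.241] open 0.6391575347781593 53.36975276470184 q [0.192 0.44  1.652 0.    1.051 1.492]
```

Emit:
step_arm([
  {"tx": 0,"ty": 0,"tz": 0,"ax": -0.0065,"ay": 0.053,"az": 0.0185},
  {"tx": 0,"ty": 0,"tz": 0,"ax": -0.0065,"ay": 0.053,"az": 0.0185},
  {"tx": 0,"ty": 0,"tz": 0,"ax": -0.0065,"ay": 0.053,"az": 0.0185},
  {"tx": 0,"ty": 0,"tz": 0,"ax": -0.0065,"ay": 0.053,"az": 0.0185},
])

```text
clock: 8.0
eef_pos: [628.9, 123.5, 193.0]
tcp_rot: [3.12, -0.335, 0.155]
contact_force: [0.3, -1.0, -2.7]
opening: 0.643
grasp_force: 53.3
```

Emit:
step_arm([
  {"tx": 0,"ty": 0,"tz": 0,"ax": -0.0065,"ay": 0.053,"az": 0.0185},
  {"tx": 0,"ty": 0,"tz": 0,"ax": -0.0065,"ay": 0.053,"az": 0.0185},
  {"tx": 0,"ty": 0,"tz": 0,"ax": -0.0065,"ay": 0.053,"az": 0.0185},
  {"tx": 0,"ty": 0,"tz": 0,"ax": -0.0065,"ay": 0.053,"az": 0.0185},
  {"tx": 0,"ty": 0,"tz": 0,"ax": 0,"ay": 0,"az": 0},
])

```text
clock: 8.62
eef_pos: [629.4, 119.9, 192.7]
tcp_rot: [3.122, -0.628, 0.048]
contact_force: [-0.3, -0.4, -2.1]
opening: 0.64
grasp_force: 53.3
```

```bash
python3 -c "
from plan import *
report(-3,80)"
```

```text
rotvec left/90deg (tool) [0.005 0.027 0.01 ]
shift left in board-tool axes /25 [-1.133  6.096  0.533] in tool [-1.206  6.073  0.631]
now a,b,h 25.317080345562015 152.40355687714205 93.32656251755111 F board(ux,uy,n) [-1.55  -0.4   -1.459] open 0.6401560183894178 53.34629416465759 q [ 0.256  0.269  2.09  -0.706  0.219  2.434]
```

```bash
cat > kin.py <<'E'
from plan import *
from scipy.optimize import least_squares
Ry=lambda a:R.from_euler('y',a); Rz=lambda a:R.from_euler('z',a)
def fk(q,k):
    r0,H,L1,L2,L3,e=k
    A=Rz(q[0]); p=A.apply([r0,0,H]); A=A*Ry(q[1]); p=p+A.apply([e,0,L1]); A=A*Ry(q[2]); p=p+A.apply([0,0,L2])
    A=A*Rz(q[3])*Ry(q[4])*Rz(q[5]); p=p+A.apply([0,0,L3]); return p,A
D=[([-1.199395,.353594,1.63407,0,1.155177,-.002416],[228.085,-581.471,255.62]),
([.1893714,.6183333,1.7273775,0,.7956968,1.490031],[629.859,122.253,51.577]),
([.1916157,.4398461,1.6515252,0,1.0511115,1.49229],[629.6,123.7,194.3]),
([.256,.269,2.09,-.706,.219,2.434],[629.4,119.9,192.7])]
f=lambda k:np.concatenate([(fk(q,k)[0]-p) for q,p in D]+[(np.array(k)-[0,400,450,450,200,0])*.005])
s=least_squares(f,[0,400,450,450,200,0]); K=s.x
lo=np.array([-2.63,-.92,.06,-1.3,0,-3.02]); hi=np.array([2.63,2.1,2.66,4.44,2.69,3.02])
if __name__=='__main__':
    print(K,s.fun)
    p,A=fk(D[3][0],K); print(A.as_euler('xyz'), state()[1:][1].as_euler('xyz'))
    OFF=fk(D[2][0],K)[1].inv()*R.from_euler('xyz',[-3.1415,.0009,.2701]); print('off',OFF.as_rotvec())
    def ik(p,Tg,q0):
        g=lambda q:np.r_[(fk(q,K)[0]-p)/100,((fk(q,K)[1]*OFF).inv()*Tg).as_rotvec()]
        return least_squares(g,np.clip(q0,lo+.001,hi-.001),bounds=(lo,hi))
    for nm,a,h in(('hi',-3,110),('mid',-3,80),('near',-3,40),('end',-23,22.4),('end+',-23,62)):
      for flip in(0,1):
        for q30 in(0,1.5,3.1):
          Tg=T*Rz(np.pi*flip); best=min((ik(c+ux*a+n*h,Tg,np.array([-.05,.4,1.9,q30,.3,x])) for x in(-1.5,1.5)),key=lambda s:s.cost)
          if best.cost<1e-6: print(nm,flip,best.x)
E
python3 kin.py
```

```text
[-13.554 253.759 495.01  439.995 259.324  67.482] [-1.93   0.807  1.682  1.444 -1.252 -0.747 -1.55  -1.861  0.452  0.347
  7.148 -1.383 -0.068 -0.731  0.225 -0.05   0.297  0.337]
[2.513 0.016 1.607] [ 3.122 -0.628  0.048]
off [0.    0.    1.571]
hi 0 [-0.086  0.207  2.222  1.001  0.084  0.483]
hi 0 [-0.086  0.207  2.222  1.001  0.084  0.483]
hi 0 [-0.086  0.207  2.222  1.001  0.084  0.483]
hi 1 [-0.086  0.207  2.222  1.     0.084 -2.659]
hi 1 [-0.086  0.207  2.222  1.     0.084 -2.659]
mid 0 [-0.081  0.275  2.193  1.482  0.068  0.004]
mid 0 [-0.081  0.275  2.193  1.482  0.068  0.004]
mid 0 [-0.081  0.275  2.193  1.482  0.068  0.004]
near 0 [-0.076  0.365  2.148  2.106  0.075 -0.618]
near 0 [-0.076  0.365  2.148  2.106  0.075 -0.618]
near 0 [-0.076  0.365  2.148  2.106  0.075 -0.618]
near 1 [-0.076  0.365  2.148  2.105  0.075  2.524]
near 1 [-0.076  0.365  2.148  2.105  0.075  2.524]
end 0 [-0.077  0.407  2.169  2.572  0.12  -1.086]
end 0 [-0.077  0.407  2.169  2.572  0.12  -1.086]
end 0 [-0.077  0.407  2.169  2.572  0.12  -1.086]
end 1 [-0.077  0.407  2.169  2.571  0.12   2.056]
end 1 [-0.077  0.407  2.169  2.571  0.12   2.056]
end+ 0 [-0.082  0.318  2.218  2.299  0.092 -0.817]
end+ 0 [-0.082  0.318  2.218  2.299  0.092 -0.817]
end+ 0 [-0.082  0.318  2.218  2.299  0.092 -0.817]
end+ 1 [-0.082  0.318  2.218  2.298  0.092  2.325]
end+ 1 [-0.082  0.318  2.218  2.298  0.092  2.325]
```

Emit:
step_arm([
  {"tx": -0.09,"ty": 0.5,"tz": 0,"ax": 0.002,"ay": 0.01,"az": 0.004},
  {"tx": -0.09,"ty": 0.5,"tz": 0,"ax": 0.002,"ay": 0.01,"az": 0.004},
  {"tx": -0.09,"ty": 0.5,"tz": 0,"ax": 0.001,"ay": 0.007,"az": 0.002},
  {"tx": -0.09,"ty": 0.5,"tz": 0,"ax": 0,"ay": 0,"az": 0},
  {"tx": -0.09,"ty": 0.5,"tz": 0,"ax": 0,"ay": 0,"az": 0},
])

```text
clock: 9.25
eef_pos: [624.1, 56.6, 187.6]
tcp_rot: [-3.141, -0.673, 0.027]
contact_force: [-0.4, 0.2, -2.1]
opening: 0.642
grasp_force: 53.4
```

```bash
python3 -c "
from plan import *
report(-3,93)"
```

```text
rotvec left/90deg (tool) [ 0.    -0.002 -0.001]
shift left in board-tool axes /25 [-0.783  3.572  0.03 ] in tool [-0.781  3.573  0.029]
now a,b,h 16.584307453903982 89.30040383515238 93.74637068528071 F board(ux,uy,n) [-1.583  0.202 -1.439] open 0.641691019491809 53.38355898857117 q [ 0.116  0.256  2.157 -0.763  0.08   2.402]
```

Emit:
step_arm([
  {"tx": -0.06,"ty": 0.3,"tz": 0,"ax": 0,"ay": 0,"az": 0},
  {"tx": -0.06,"ty": 0.3,"tz": 0,"ax": 0,"ay": 0,"az": 0},
  {"tx": -0.06,"ty": 0.3,"tz": 0,"ax": 0,"ay": 0,"az": 0},
  {"tx": -0.06,"ty": 0.3,"tz": 0,"ax": 0,"ay": 0,"az": 0},
  {"tx": -0.06,"ty": 0.3,"tz": 0,"ax": 0,"ay": 0,"az": 0},
])

```text
clock: 9.88
eef_pos: [619.3, 19.3, 182.9]
tcp_rot: [-3.141, -0.673, 0.027]
contact_force: [-0.0, 0.1, -1.8]
opening: 0.642
grasp_force: 53.4
```

Emit:
step_arm([
  {"tx": -0.06,"ty": 0.3,"tz": 0,"ax": 0,"ay": 0,"az": 0},
  {"tx": -0.06,"ty": 0.3,"tz": 0,"ax": 0,"ay": 0,"az": 0},
  {"tx": -0.06,"ty": 0.3,"tz": 0,"ax": 0,"ay": 0,"az": 0},
  {"tx": -0.06,"ty": 0.3,"tz": 0,"ax": 0,"ay": 0,"az": 0},
  {"tx": -0.06,"ty": 0.3,"tz": 0,"ax": 0,"ay": 0,"az": 0},
])

```text
clock: 10.5
eef_pos: [615.0, -15.4, 178.7]
tcp_rot: [-3.139, -0.674, 0.027]
contact_force: [-0.9, 0.3, -2.4]
opening: 0.64
grasp_force: 53.4
```

```bash
python3 -c "
from plan import *
report(-3,60)"
```

```text
rotvec left/90deg (tool) [-0.001 -0.002 -0.001]
shift left in board-tool axes /25 [-0.216  0.702  1.347] in tool [-0.22   0.705  1.345]
now a,b,h 2.3982367686284185 17.5593498848865 93.67529230357997 F board(ux,uy,n) [-2.187  0.323 -1.318] open 0.6401101681406383 53.39084029197693 q [-0.055  0.258  2.186  1.126  0.059  0.382]
```

Emit:
step_arm([
  {"tx": -0.05,"ty": 0.18,"tz": 0.3,"ax": 0,"ay": 0,"az": 0},
  {"tx": -0.05,"ty": 0.18,"tz": 0.35,"ax": 0,"ay": 0,"az": 0},
  {"tx": -0.05,"ty": 0.18,"tz": 0.35,"ax": 0,"ay": 0,"az": 0},
  {"tx": -0.05,"ty": 0.16,"tz": 0.35,"ax": 0,"ay": 0,"az": 0},
  {"tx": 0,"ty": 0,"tz": 0,"ax": 0,"ay": 0,"az": 0},
])

```text
clock: 11.12
eef_pos: [632.6, -32.8, 148.7]
tcp_rot: [-3.14, -0.673, 0.025]
contact_force: [-0.4, -0.6, -2.5]
opening: 0.642
grasp_force: 53.4
```

Run:
```python
from plan import *
p,d=snap('side','s3'); p2,d2=snap('top','t3')
report(-3,40)
b=cv2.resize(p2[70:220,170:320,::-1],(400,400)); a=cv2.resize(p[110:260,130:280,::-1],(400,400))
cv2.imwrite('pics/m3.png',np.hstack([a,b]))
```

```text
rotvec left/90deg (tool) [-0.    -0.002 -0.001]
shift left in board-tool axes /25 [-0.009  0.004  0.804] in tool [-0.012  0.004  0.804]
now a,b,h -2.773472837817997 0.09194996467236954 60.1115808295849 F board(ux,uy,n) [-0.659 -0.171 -2.397] open 0.6384503105611145 53.388656973838806 q [-0.091  0.339  2.166  1.995  0.082 -0.517]
```

View pics/m3.png

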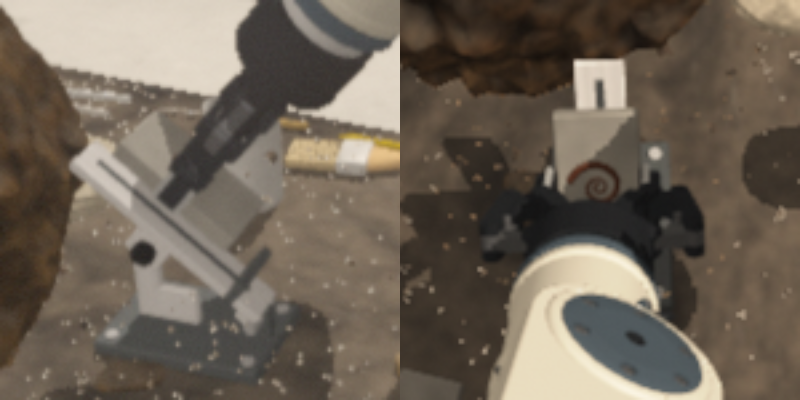

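In the crop the slab hovers parallel over the board. In the right half the board top is at (600,85) and the slab's upper end spans columns 553–640 at row 110. I'll check the slab pose in the board frame.

Run:
```python
from plan import *
for nm,f in(('top','t3'),('side','s3')):
  A=cloud(nm,np.load(f+'.npz')['d']).reshape(-1,3); D=A-c; a,b,h=D@ux,D@uy,D@n
  k=(a>10)&(a<50)&(abs(b)<35)&(abs(h-51.5)<5)
  M=np.c_[a[k],b[k],np.ones(k.sum())]; f_=np.linalg.lstsq(M,h[k],rcond=None)[0]
  print(nm,k.sum(),'tilt a,b (rad), h at a=-3',f_[0],f_[1],f_@[-3,0,1])
  k=(a>-70)&(a<60)&(abs(b)<36)&(abs(h-51.5)<4)
  print(' upper end',np.percentile(a[k],[97,99,100]),'edges',[(x,b[k&(a>=x)&(a<x+8)].min().round(1),b[k&(a>=x)&(a<x+8)].max().round(1)) for x in(14,22,30,38) if (k&(a>=x)&(a<x+8)).sum()>5])
  k=(a>30)&(a<75)&(abs(b)<22)&(abs(h)<4)
  print(' board edges',[(x,b[k&(a>=x)&(a<x+8)].min().round(1),b[k&(a>=x)&(a<x+8)].max().round(1)) for x in(50,56,60) if (k&(a>=x)&(a<x+8)).sum()>5])
```

```text
top 678 tilt a,b (rad), h at a=-3 -0.017249323879608095 0.004053913642309226 51.31070782030382
 upper end [46.395 47.263 48.629] edges [(14, np.float64(-27.8), np.float64(28.1)), (22, np.float64(-27.8), np.float64(27.7)), (30, np.float64(-26.7), np.float64(27.3)), (38, np.float64(-27.1), np.float64(26.7))]
 board edges [(50, np.float64(-17.6), np.float64(15.1)), (56, np.float64(-17.8), np.float64(14.6)), (60, np.float64(-17.8), np.float64(14.5))]
side 386 tilt a,b (rad), h at a=-3 0.005537080567710393 -0.010231595198986199 49.98244814720098
 upper end [42.973 44.342 45.634] edges [(14, np.float64(-27.5), np.float64(30.9)), (22, np.float64(-25.0), np.float64(31.6)), (30, np.float64(-25.2), np.float64(30.5)), (38, np.float64(-25.9), np.float64(29.5))]
 board edges [(50, np.float64(-15.4), np.float64(18.2)), (56, np.float64(-16.4), np.float64(17.9)), (60, np.float64(-16.4), np.float64(17.1))]
```

Emit:
step_arm([
  {"tx": 0,"ty": 0.03,"tz": 0.32,"ax": 0,"ay": 0,"az": 0},
  {"tx": 0,"ty": 0.03,"tz": 0.32,"ax": 0,"ay": 0,"az": 0},
  {"tx": 0,"ty": 0,"tz": 0.32,"ax": 0,"ay": 0,"az": 0},
  {"tx": 0,"ty": 0,"tz": 0.28,"ax": 0,"ay": 0,"az": 0},
  {"tx": 0,"ty": 0,"tz": 0,"ax": 0,"ay": 0,"az": 0},
])

```text
clock: 11.85
eef_pos: [651.5, -33.1, 125.0]
tcp_rot: [-3.14, -0.674, 0.026]
contact_force: [0.3, -0.3, -2.7]
opening: 0.637
grasp_force: 53.4
```

```bash
python3 -c "
from plan import *
report(-3,24)"
```

```text
rotvec left/90deg (tool) [-0.    -0.002 -0.001]
shift left in board-tool axes /25 [-0.009 -0.046  0.208] in tool [-0.01  -0.046  0.208]
now a,b,h -2.7664101133069194 -1.1553583685997333 29.194696434500585 F board(ux,uy,n) [-1.461 -0.303 -2.336] open 0.6372617586428223 53.383684158325195 q [-0.089  0.409  2.136  2.361  0.104 -0.883]
```

Emit:
step_arm([
  {"tx": 0,"ty": 0,"tz": 0.1,"ax": 0,"ay": 0,"az": 0},
  {"tx": 0,"ty": 0,"tz": 0.06,"ax": 0,"ay": 0,"az": 0},
  {"tx": 0,"ty": 0,"tz": 0,"ax": 0,"ay": 0,"az": 0},
])

```text
clock: 12.22
eef_pos: [653.9, -33.2, 121.9]
tcp_rot: [-3.14, -0.674, 0.026]
contact_force: [0.5, 0.1, -2.4]
opening: 0.641
grasp_force: 53.4
```

Emit:
step_arm([
  {"tx": 0,"ty": 0,"tz": 0.04,"ax": 0,"ay": 0,"az": 0},
  {"tx": 0,"ty": 0,"tz": 0,"ax": 0,"ay": 0,"az": 0},
])

```text
clock: 12.48
eef_pos: [654.5, -33.2, 121.0]
tcp_rot: [-3.14, -0.674, 0.026]
contact_force: [0.2, -0.0, -1.2]
opening: 0.64
grasp_force: 53.4
```

Emit:
step_arm([
  {"tx": 0,"ty": 0,"tz": 0.03,"ax": 0,"ay": 0,"az": 0},
  {"tx": 0,"ty": 0,"tz": 0,"ax": 0,"ay": 0,"az": 0},
])

```text
clock: 12.72
eef_pos: [655.0, -33.2, 120.5]
tcp_rot: [-3.14, -0.674, 0.026]
contact_force: [0.3, -0.9, -2.1]
opening: 0.64
grasp_force: 53.5
```

Emit:
step_arm([
  {"tx": 0,"ty": 0,"tz": 0.02,"ax": 0,"ay": 0,"az": 0},
  {"tx": 0,"ty": 0,"tz": 0,"ax": 0,"ay": 0,"az": 0},
])

```text
clock: 12.98
eef_pos: [655.0, -33.2, 120.4]
tcp_rot: [-3.14, -0.674, 0.026]
contact_force: [-6.8, 0.2, 5.8]
opening: 0.637
grasp_force: 54.6
```

Emit:
step_arm([
  {"tx": 0,"ty": 0,"tz": 0.02,"ax": 0,"ay": 0,"az": 0},
  {"tx": 0,"ty": 0,"tz": 0,"ax": 0,"ay": 0,"az": 0},
])

```text
clock: 13.22
eef_pos: [655.1, -33.2, 120.3]
tcp_rot: [-3.14, -0.674, 0.026]
contact_force: [-13.3, 0.2, 12.7]
opening: 0.642
grasp_force: 55.7
```

Emit:
step_arm([
  {"tx": 0,"ty": 0,"tz": 0.02,"ax": 0,"ay": 0,"az": 0},
  {"tx": 0,"ty": 0,"tz": 0,"ax": 0,"ay": 0,"az": 0},
])

```text
clock: 13.48
eef_pos: [655.1, -33.2, 120.3]
tcp_rot: [-3.14, -0.674, 0.026]
contact_force: [-19.5, 0.4, 21.2]
opening: 0.647
grasp_force: 56.8
```

Emit:
step_arm([
  {"tx": 0,"ty": 0,"tz": -0.05,"ax": 0,"ay": 0,"az": 0},
  {"tx": 0,"ty": 0,"tz": 0,"ax": 0,"ay": 0,"az": 0},
])

```text
clock: 13.72
eef_pos: [655.2, -33.2, 120.5]
tcp_rot: [-3.14, -0.674, 0.026]
contact_force: [-7.1, -0.1, 6.7]
opening: 0.634
grasp_force: 54.6
```

```bash
python3 -c "
from plan import *
report(-23,23)"
```

```text
rotvec left/90deg (tool) [-0.    -0.002 -0.001]
shift left in board-tool axes /25 [-0.814 -0.052  0.018] in tool [-0.814 -0.05   0.015]
now a,b,h -2.655930703280459 -1.2905450567601462 23.45179408874225 F board(ux,uy,n) [-1.421  0.099  9.63 ] open 0.6341632547207764 54.64107155799866 q [-0.088  0.422  2.131  2.412  0.109 -0.934]
```

Contact with the board is light (about 10 N). Now I'll ease off a little and slide down towards the ledge.

Emit:
step_arm([
  {"tx": -0.06,"ty": 0,"tz": -0.015,"ax": 0,"ay": 0,"az": 0},
  {"tx": -0.1,"ty": 0,"tz": 0,"ax": 0,"ay": 0,"az": 0},
  {"tx": -0.1,"ty": 0,"tz": 0,"ax": 0,"ay": 0,"az": 0},
  {"tx": -0.1,"ty": 0,"tz": 0,"ax": 0,"ay": 0,"az": 0},
  {"tx": 0,"ty": 0,"tz": 0,"ax": 0,"ay": 0,"az": 0},
])

```text
clock: 14.35
eef_pos: [647.5, -33.4, 114.4]
tcp_rot: [-3.14, -0.673, 0.026]
contact_force: [-0.3, -0.9, -1.7]
opening: 0.64
grasp_force: 53.5
```

```bash
python3 -c "
from plan import *
report(-23,23)"
```

```text
rotvec left/90deg (tool) [-0.    -0.002 -0.001]
shift left in board-tool axes /25 [-0.42  -0.052  0.019] in tool [-0.42  -0.051  0.019]
now a,b,h -12.508247706050112 -1.2932785594169431 23.487176823846045 F board(ux,uy,n) [-1.299 -0.886 -1.101] open 0.6399397642146591 53.54187190532684 q [-0.09   0.426  2.148  2.513  0.126 -1.037]
```

Emit:
step_arm([
  {"tx": -0.08,"ty": 0,"tz": 0.01,"ax": 0,"ay": 0,"az": 0},
  {"tx": -0.08,"ty": 0,"tz": 0,"ax": 0,"ay": 0,"az": 0},
  {"tx": -0.04,"ty": 0,"tz": 0,"ax": 0,"ay": 0,"az": 0},
  {"tx": 0,"ty": 0,"tz": 0,"ax": 0,"ay": 0,"az": 0},
])

```text
clock: 14.85
eef_pos: [644.0, -33.4, 111.7]
tcp_rot: [-3.14, -0.674, 0.026]
contact_force: [-3.7, -0.2, 3.7]
opening: 0.633
grasp_force: 54.2
```

Emit:
step_arm([
  {"tx": -0.04,"ty": 0,"tz": 0,"ax": 0,"ay": 0,"az": 0},
  {"tx": 0,"ty": 0,"tz": 0,"ax": 0,"ay": 0,"az": 0},
])

```text
clock: 15.1
eef_pos: [643.5, -33.4, 111.2]
tcp_rot: [-3.14, -0.674, 0.026]
contact_force: [-4.1, -0.6, 6.4]
opening: 0.64
grasp_force: 54.3
```

Emit:
step_arm([
  {"tx": -0.03,"ty": 0,"tz": 0,"ax": 0,"ay": 0,"az": 0},
  {"tx": 0,"ty": 0,"tz": 0,"ax": 0,"ay": 0,"az": 0},
])

```text
clock: 15.35
eef_pos: [642.9, -33.5, 110.8]
tcp_rot: [-3.14, -0.674, 0.026]
contact_force: [-3.4, 0.9, 5.3]
opening: 0.643
grasp_force: 54.3
```

Emit:
step_arm([
  {"tx": -0.03,"ty": 0,"tz": 0,"ax": 0,"ay": 0,"az": 0},
  {"tx": 0,"ty": 0,"tz": 0,"ax": 0,"ay": 0,"az": 0},
])

```text
clock: 15.6
eef_pos: [642.4, -33.5, 110.3]
tcp_rot: [-3.14, -0.674, 0.026]
contact_force: [-3.9, -0.4, 4.7]
opening: 0.641
grasp_force: 54.3
```

Emit:
step_arm([
  {"tx": -0.03,"ty": 0,"tz": 0,"ax": 0,"ay": 0,"az": 0},
  {"tx": 0,"ty": 0,"tz": 0,"ax": 0,"ay": 0,"az": 0},
])

```text
clock: 15.85
eef_pos: [641.8, -33.5, 109.9]
tcp_rot: [-3.14, -0.674, 0.026]
contact_force: [-4.0, 0.4, 5.8]
opening: 0.637
grasp_force: 54.3
```

Emit:
step_arm([
  {"tx": -0.02,"ty": 0,"tz": 0,"ax": 0,"ay": 0,"az": 0},
  {"tx": 0,"ty": 0,"tz": 0,"ax": 0,"ay": 0,"az": 0},
])

```text
clock: 16.1
eef_pos: [641.4, -33.5, 109.5]
tcp_rot: [-3.14, -0.674, 0.026]
contact_force: [-4.3, -0.4, 4.8]
opening: 0.642
grasp_force: 54.3
```

Emit:
step_arm([
  {"tx": -0.02,"ty": 0,"tz": 0,"ax": 0,"ay": 0,"az": 0},
  {"tx": 0,"ty": 0,"tz": 0,"ax": 0,"ay": 0,"az": 0},
])

```text
clock: 16.35
eef_pos: [641.0, -33.5, 109.3]
tcp_rot: [-3.14, -0.674, 0.026]
contact_force: [-3.6, -0.4, 6.0]
opening: 0.645
grasp_force: 54.3
```

Emit:
step_arm([
  {"tx": -0.02,"ty": 0,"tz": 0,"ax": 0,"ay": 0,"az": 0},
  {"tx": 0,"ty": 0,"tz": 0,"ax": 0,"ay": 0,"az": 0},
])

```text
clock: 16.6
eef_pos: [640.7, -33.5, 109.0]
tcp_rot: [-3.14, -0.674, 0.026]
contact_force: [-3.5, 0.6, 5.4]
opening: 0.645
grasp_force: 54.3
```

Emit:
step_arm([
  {"tx": -0.02,"ty": 0,"tz": 0,"ax": 0,"ay": 0,"az": 0},
  {"tx": 0,"ty": 0,"tz": 0,"ax": 0,"ay": 0,"az": 0},
])

```text
clock: 16.85
eef_pos: [640.3, -33.5, 108.6]
tcp_rot: [-3.14, -0.674, 0.026]
contact_force: [-4.2, -0.2, 4.7]
opening: 0.644
grasp_force: 54.3
```

Emit:
step_arm([
  {"tx": -0.02,"ty": 0,"tz": 0,"ax": 0,"ay": 0,"az": 0},
  {"tx": 0,"ty": 0,"tz": 0,"ax": 0,"ay": 0,"az": 0},
])

```text
clock: 17.1
eef_pos: [639.9, -33.5, 108.3]
tcp_rot: [-3.14, -0.674, 0.026]
contact_force: [-3.4, -0.2, 5.8]
opening: 0.64
grasp_force: 54.3
```

Emit:
step_arm([
  {"tx": -0.02,"ty": 0,"tz": 0,"ax": 0,"ay": 0,"az": 0},
  {"tx": 0,"ty": 0,"tz": 0,"ax": 0,"ay": 0,"az": 0},
])

```text
clock: 17.35
eef_pos: [639.5, -33.6, 108.0]
tcp_rot: [-3.14, -0.674, 0.026]
contact_force: [-3.9, 0.2, 5.7]
opening: 0.64
grasp_force: 54.3
```

Emit:
step_arm([
  {"tx": -0.02,"ty": 0,"tz": 0,"ax": 0,"ay": 0,"az": 0},
  {"tx": 0,"ty": 0,"tz": 0,"ax": 0,"ay": 0,"az": 0},
])

```text
clock: 17.6
eef_pos: [639.1, -33.6, 107.7]
tcp_rot: [-3.14, -0.674, 0.026]
contact_force: [-5.1, -0.2, 5.5]
opening: 0.644
grasp_force: 54.3
```

Emit:
step_arm([
  {"tx": -0.02,"ty": 0,"tz": 0,"ax": 0,"ay": 0,"az": 0},
  {"tx": 0,"ty": 0,"tz": 0,"ax": 0,"ay": 0,"az": 0},
])

```text
clock: 17.85
eef_pos: [638.9, -33.6, 107.6]
tcp_rot: [-3.14, -0.675, 0.026]
contact_force: [-2.9, -0.1, 6.0]
opening: 0.641
grasp_force: 54.4
```

Emit:
step_arm([
  {"tx": -0.02,"ty": 0,"tz": 0,"ax": 0,"ay": 0,"az": 0},
  {"tx": 0,"ty": 0,"tz": 0,"ax": 0,"ay": 0,"az": 0},
])

```text
clock: 18.1
eef_pos: [638.9, -33.5, 107.6]
tcp_rot: [-3.14, -0.676, 0.026]
contact_force: [-3.2, 0.5, 7.3]
opening: 0.642
grasp_force: 54.4
```

Emit:
step_arm([
  {"tx": -0.02,"ty": 0,"tz": 0,"ax": 0,"ay": 0,"az": 0},
  {"tx": 0,"ty": 0,"tz": 0,"ax": 0,"ay": 0,"az": 0},
])

```text
clock: 18.35
eef_pos: [638.9, -33.6, 107.6]
tcp_rot: [-3.14, -0.676, 0.026]
contact_force: [-1.2, 0.3, 7.2]
opening: 0.639
grasp_force: 54.4
```

Run:
```python
from plan import *
report(-23,23)
p,d=snap('side','s4'); cv2.imwrite('pics/s4c.png',cv2.resize(p[150:250,160:260,::-1],None,fx=6,fy=6,interpolation=cv2.INTER_CUBIC))
A=cloud('side',d).reshape(-1,3); D=A-c; a,b,h=D@ux,D@uy,D@n
k=(a>-100)&(a<40)&(abs(b)<36)&(abs(h-14)<4)
for x in(-96,-90,-84,-80,-78,-76,-74,-72,-70,-66,-60): q=k&(a>=x)&(a<x+2); print(x,q.sum(),np.median(h[q]) if q.any() else 0)
```

```text
rotvec left/90deg (tool) [-0.    -0.004 -0.001]
shift left in board-tool axes /25 [ 0.021 -0.05   0.017] in tool [ 0.021 -0.05   0.017]
now a,b,h -23.52107510686541 -1.2527068592160475 23.42822079983039 F board(ux,uy,n) [3.535 0.376 6.414] open 0.6393083728634941 54.35388386249542 q [-0.093  0.433  2.17   2.624  0.154 -1.151]
-96 0 0
-90 0 0
-84 2 14.408219765381439
-80 4 13.103279277446294
-78 2 14.87805927945746
-76 17 13.108432258880987
-74 21 13.777476946606123
-72 20 13.538705593275738
-70 23 13.861707971905432
-66 21 13.174417598427556
-60 21 13.860836571508894
```

The arm has stopped on the ledge: TCP a is steady at -23.5 and the up-slope force has risen by about 5 N. This matches the ledge seen by camera (-74 = -24 - 50). I'll relax the grip and then open gradually.

Emit:
step_arm([
  {"tx": 0,"ty": 0,"tz": 0,"ax": 0,"ay": 0,"az": 0},
  {"tx": 0,"ty": 0,"tz": 0,"ax": 0,"ay": 0,"az": 0},
], newtons=20)

```text
clock: 18.65
eef_pos: [638.9, -33.6, 107.6]
tcp_rot: [-3.14, -0.676, 0.026]
contact_force: [-1.2, 0.6, 7.4]
opening: 0.641
grasp_force: 54.4
```

Emit:
step_arm([
  {"tx": 0,"ty": 0,"tz": 0,"ax": 0,"ay": 0,"az": 0},
  {"tx": 0,"ty": 0,"tz": 0,"ax": 0,"ay": 0,"az": 0},
  {"tx": 0,"ty": 0,"tz": 0,"ax": 0,"ay": 0,"az": 0},
], gripper=0.72)

```text
clock: 19.02
eef_pos: [637.6, -33.6, 106.2]
tcp_rot: [-3.14, -0.673, 0.026]
contact_force: [-0.1, 0.4, 0.2]
opening: 0.718
grasp_force: 0.0
```

Emit:
step_arm([
  {"tx": 0,"ty": 0,"tz": 0,"ax": 0,"ay": 0,"az": 0},
  {"tx": 0,"ty": 0,"tz": 0,"ax": 0,"ay": 0,"az": 0},
  {"tx": 0,"ty": 0,"tz": 0,"ax": 0,"ay": 0,"az": 0},
  {"tx": 0,"ty": 0,"tz": 0,"ax": 0,"ay": 0,"az": 0},
], gripper=1)

```text
clock: 19.52
eef_pos: [637.7, -33.6, 106.5]
tcp_rot: [-3.14, -0.674, 0.026]
contact_force: [0.0, -0.4, 0.2]
opening: 0.998
grasp_force: 0.0
```

Run:
```python
from plan import *
report(-23,23)
p,d=snap('side','s5'); p2,d2=snap('top','t5')
a=cv2.resize(p[140:260,140:260,::-1],(400,400)); b=cv2.resize(p2[80:200,190:310,::-1],(400,400)); cv2.imwrite('pics/m5.png',np.hstack([a,b]))
```

```text
rotvec left/90deg (tool) [-0.    -0.002 -0.001]
shift left in board-tool axes /25 [ 0.085 -0.05   0.013] in tool [ 0.085 -0.05   0.013]
now a,b,h -25.124808130613363 -1.2485571294334759 23.31462534062419 F board(ux,uy,n) [ 0.113 -0.429  0.106] open 0.9984496264455375 0.0 q [-0.093  0.434  2.171  2.624  0.153 -1.151]
```

View pics/m5.png

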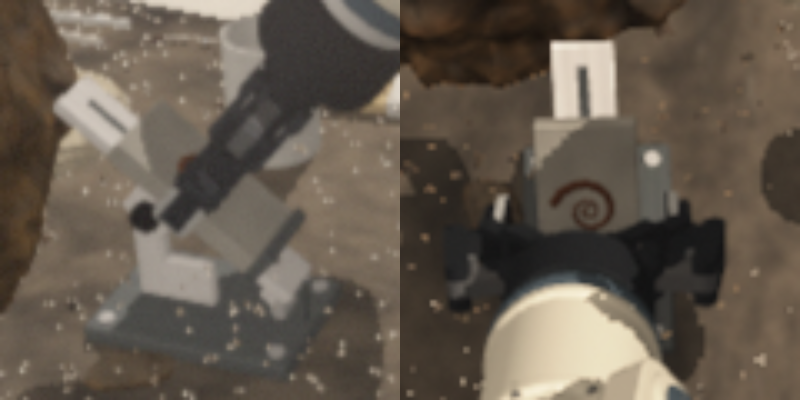

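The slab lies on the board with its lower end on the ledge (left half, about (285,230)), and the fingers are open on both sides. I'll back straight off.

Emit:
step_arm([
  {"tx": 0,"ty": 0,"tz": -0.2,"ax": 0,"ay": 0,"az": 0},
  {"tx": 0,"ty": 0,"tz": -0.4,"ax": 0,"ay": 0,"az": 0},
  {"tx": 0,"ty": 0,"tz": -0.5,"ax": 0,"ay": 0,"az": 0},
  {"tx": 0,"ty": 0,"tz": -0.6,"ax": 0,"ay": 0,"az": 0},
  {"tx": 0,"ty": 0,"tz": -0.6,"ax": 0,"ay": 0,"az": 0},
])

```text
clock: 20.25
eef_pos: [601.3, -34.7, 151.9]
tcp_rot: [-3.14, -0.674, 0.026]
contact_force: [0.6, 0.2, 0.1]
opening: 1.001
grasp_force: 0.0
```

Emit:
step_arm([
  {"tx": 0,"ty": 0,"tz": -0.6,"ax": 0,"ay": 0,"az": 0},
  {"tx": 0,"ty": 0,"tz": -0.6,"ax": 0,"ay": 0,"az": 0},
  {"tx": 0,"ty": 0,"tz": -0.4,"ax": 0,"ay": 0,"az": 0},
  {"tx": 0,"ty": 0,"tz": 0,"ax": 0,"ay": 0,"az": 0},
  {"tx": 0,"ty": 0,"tz": 0,"ax": 0,"ay": 0,"az": 0},
])

```text
clock: 20.88
eef_pos: [577.8, -35.2, 181.7]
tcp_rot: [-3.139, -0.674, 0.026]
contact_force: [0.7, 0.6, -0.1]
opening: 1.005
grasp_force: 0.0
```

Run:
```python
from plan import *
print(r.sense()['eef_pos'],r.sense()['qvel'])
for nm in('top','side'):
  p,d=snap(nm,nm+'6'); A=cloud(nm,d).reshape(-1,3); D=A-c; a,b,h=D@ux,D@uy,D@n
  k=(a>-68)&(a<20)&(abs(b)<26)&(abs(h-14)<2.5)
  M=np.c_[a[k],b[k],np.ones(k.sum())]; f=np.linalg.lstsq(M,h[k],rcond=None)[0]; print(nm,k.sum(),'tilt',f[:2],'h@-24',f@[-24,0,1])
  k=(a>-80)&(a<40)&(abs(b)<36)&(abs(h-14)<4); print(cv2.minAreaRect(np.c_[a[k],b[k]].astype(np.float32)))
```

```text
[577.82  -35.212 181.679] [ 0.001  0.008 -0.001 -0.008  0.002  0.014]
top 1080 tilt [-0.001 -0.001] h@-24 14.18305457956699
((-24.998363494873047, -0.8041286468505859), (105.91029357910156, 55.981224060058594), 0.0005719569162465632)
side 837 tilt [0.001 0.002] h@-24 14.193346433375876
((-27.16580581665039, 0.6701030731201172), (104.5919189453125, 59.353145599365234), 0.5564727187156677)
```

The slab's back is flat on the board, it is centred, and it is resting on the ledge.

```bash
python3 -c "
from rig import workorder
print(workorder.sign_off())"
```

```text
the job is handed in; nothing more can be done
None
```

The fossil slab is on the easel and released: fossil outwards, back flat on the board, about centred, lower end on the ledge. I handed the job in at about 21 s on the robot's clock; sign-off gave no verdict, and I did not re-measure the blank slab's position.

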